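Make up the weighing kit and the grinding kit

ROBOT

A 6-joint arm with a two-finger parallel gripper is mounted at the origin on the work surface. World frame = base frame: x ahead of the robot, y to its left, z up, the work surface at z = 0. Lengths are in m, angles in rad, forces in N, time in s.
With the tool pointing down it reaches from about 0.25 to 0.775 m from the base axis. Payload 4 kg.
Tool frame: the origin (TCP) lies at the very end of the fingers, on their centre line; the grasp point (between the pads) lies 19 mm behind it; z points along the fingers, y is the line along which they close (so a half turn about z gives the same grasp; the last joint's range is limited). The gripper opens to 85 mm and grips with 20 to 120 N. Pads are 22 mm wide; open, the fingers measure 114 mm over their backs; the gripper's body (76 mm by 85 mm) begins 54 mm behind the grasp point. The pads swing forward as they close: fully open they stand 13 mm farther back than shut.
Start: joints at [1.064, 0.087, 1.371, -0, 1.684, -0.103], TCP at [0.216, 0.506, 0.231] pointing down, gripper open.
Joint ranges: [-3.1, 3.1], [-0.76, 2.03], [0.27, 2.55], [-1.08, 4.22], [0.17, 2.65], [-2.57, 2.57]. Speed limits (rad/s): [2.79, 2.79, 3.14, 3.14, 3.14, 3.14].

INTERFACE

Orientations are given as a rotation vector (axis times angle).
In Python, from plant import status, camera, ctrl gives the robot as it stands.
- The arm moves only by the tool step_arm, never from a script. Its argument "commands" is a list that holds one entry, the list of rows, each a list of 4 numbers: the shift along the tool's x, y, z in cm, then the turn about the tool's z in rad. In form: [[[dx, dy, dz, yaw], ...]]. A call has 1 to 5 rows; each row shifts and turns the commanded pose from where the row before left it, along the tool's axes as they then stand; what a row does not reach is not made up. A row lasts 1/10 s, in which the tool goes at most 50 mm and 8.59 degrees, less where a joint would pass 70% of its speed; a pose out of reach is approached as far as the arm can. A call is refused whole if a number of a shift passes 5 or a number of a turn 0.15, either way. A call with a gripper value outside its range is refused whole. "grip" is the opening, from -1 (shut) to 1 (fully open), set as the call begins (left out, the last holds). The fingers move at their own pace and stop on an object; "grip_force" is the grip in N (left out, the last holds). Time passes only in rows, so rows that do not move let the fingers close. It gives the time, the measured TCP pose, the force, the opening and the grip force at its end, in the units of the state.
- status.get_obs(): the state, without advancing time (a new reading comes with each control period).
- camera(name): name is "side" or "top" or "wrist"; returns a dict with "color" (384x512x3 uint8, red, green, blue), "K" (3x3 intrinsics, pixels), "k1" (the pictures are not rectified: a ray, as slopes to the right and down, at radius r is drawn at 1 + k1 r^2 times it, then the intrinsics apply), "view" (4x4, takes a point from world to camera coordinates). Camera axes: x right, y down, z forward; pixel columns grow to the right and rows downward; lengths in m; the calibration is good to about 2 mm. A picture is of the moment at which its call begins. There is no depth.
- ctrl.sign_off(): hands the job in; it is judged then, once.
The state is a dict: "clock": time; "joint_positions": joint angles; "joint_vel": joint speeds; "joint_torque": joint torques, N m; "eef_pos": TCP position; "orientation": TCP orientation; "contact_force": force on the tool from outside, world axes, zero at the start; "moment": the same for the moment, N m; "finger_gap": opening from 0.0 (shut) to 1.0 (fully open); "gripper_force": force on a finger pad.
Only numpy, scipy, OpenCV 4.12 (cv2) and the standard library are available. Lean on these libraries where they do the work, as an engineer would, in place of code of your own. Each camera call takes 0.05 s, during which the arm holds its last target. There are 200 camera calls.

TASK

Make up two kits from the stock in the middle of the bench. Weighing kit, in the wide tray: the scoop lying flat along the long undivided lane, the smaller of the two lidded jars upright in the larger bay, and the smaller of the two brass weights upright in the smaller bay. Grinding kit, in the narrow tray: the white mortar upright in the larger bay and the slim bottle upright in the smaller bay; leave the larger jar and the larger weight standing where they are.

Things in the scene. Friction and masses are not known exactly. Their poses are not given: they have to be found in the camera images.
- wide_tray: black tray fixed left or right of the stock, 192 (x, roughly away from robot) x 168 mm, 18 high; walls, dividers and floor 4 thick. Origin: centre of underside. Undivided lane, inside 184 x 76, centre x 0, y -42. On the +y side two bays, each 80 wide in y: larger 104 long in x, centre x -40, y +40; smaller 76 long, centre x +54, y +40.
- narrow_tray: black tray fixed on the other side of the stock, 192 (x, roughly away from robot) x 88 mm, 18 high; walls, divider and floor 4 thick. Origin: centre of underside. One row of two bays, each 80 wide in y: larger 104 long in x, centre x +40, y 0; smaller 76 long, centre x -54, y 0.
- scoop: flat steel scoop, 160 mm long, about 60 g, lying crosswise nearest the robot. Origin: centre of underside, z up. Square-sided handle 14 wide, 12 high from x -80 to +30; blade 24 wide, 9 high at its rims, from x +30 to +80. Best gripped across the handle near x -5. Either end may point either way in the lane.
- small_jar: the smaller of two amber glass jars with blue lids: diameter 56 mm, height 70 mm, about 160 g. Origin: centre of its underside, z up along its axis; round, so its yaw means nothing. Stands upright on the bench at the start.
- large_jar: the larger of the two amber glass jars with blue lids: diameter 68 mm, height 100 mm. To be left where it stands. Origin: centre of its underside, z up along its axis; round, so its yaw means nothing. Stands upright on the bench at the start.
- slim_bottle: slim amber glass bottle with a blue cap: diameter 38 mm at the body, height 105 mm, straight-sided up to about 60 mm, about 100 g. Origin: centre of its underside, z up along its axis; round, so its yaw means nothing. Stands upright on the bench at the start.
- small_weight: the smaller of two brass balance weights: plain cylinder of diameter 38 mm up to 36 mm height, then a neck and a knob of diameter 24 mm to a height of 55 mm, about 340 g. Origin: centre of its underside, z up along its axis; round, so its yaw means nothing. Stands upright on the bench at the start.
- large_weight: the larger of the two brass weights, same shape: diameter 53 mm, height 77 mm, knob of diameter 34 mm, about 900 g. To be left where it stands. Origin: centre of its underside, z up along its axis; round, so its yaw means nothing. Stands upright on the bench at the start.
- mortar: small white porcelain mortar, an open cup: outer diameter 60 mm from 20 mm height up to the rim at 50 mm, narrowing to 42 mm at the foot, wall 5 mm, about 180 g. Origin: centre of its underside, z up along its axis; round, so its yaw means nothing. Stands upright on the bench at the start.
Mind the look-alikes: they are no part of the job. What is shaped like the narrow_tray but green is not meant.

How it is judged:
At the end, for the whole second after the job is handed in: Each of the five things rests released on the floor (within 3 mm) of its own lane or bay, wholly inside it: the scoop flat along the lane (within 0.35 rad), the others upright (within 0.1 rad). The larger jar and weight stand upright within 20 mm of where they started (x of scoop in the frame of wide_tray between -0.018 and 0.018 m and y of scoop in the frame of wide_tray between -0.07 and -0.014 m and z of scoop in the frame of wide_tray between 0.001 and 0.007 m and angle between each of scoop, small_jar, small_weight, mortar, slim_bottle, large_jar, large_weight's own z axis and vertical below 0.1 rad and linear speed of each of scoop, small_jar, small_weight, mortar, slim_bottle below 0.02 m/s and angular speed of each of scoop, small_jar, small_weight, mortar, slim_bottle below 0.2 rad/s and angle between the x axis of scoop and the x axis of wide_tray, either way round below 0.35 rad and x of small_jar in the frame of wide_tray between -0.066 and -0.014 m and y of small_jar in the frame of wide_tray between 0.026 and 0.054 m and z of small_jar in the frame of wide_tray between 0.001 and 0.007 m and x of small_weight in the frame of wide_tray between 0.033 and 0.075 m and y of small_weight in the frame of wide_tray between 0.017 and 0.063 m and z of small_weight in the frame of wide_tray between 0.001 and 0.007 m and x of mortar in the frame of narrow_tray between 0.016 and 0.064 m and y of mortar in the frame of narrow_tray between -0.012 and 0.012 m and z of mortar in the frame of narrow_tray between 0.001 and 0.007 m and x of slim_bottle in the frame of narrow_tray between -0.075 and -0.033 m and y of slim_bottle in the frame of narrow_tray between -0.023 and 0.023 m and z of slim_bottle in the frame of narrow_tray between 0.001 and 0.007 m and distance of each of large_jar, large_weight from where it was at the start of the episode below 0.02 m); the robot touches nothing.
It fails at once if the large jar was displaced by more than 20 mm or tipped (distance of large_jar from where it was at the start of the episode above 0.02 m or angle between large_jar's own z axis and vertical above 0.3 rad).
It fails at once if the large weight was displaced by more than 20 mm or tipped (distance of large_weight from where it was at the start of the episode above 0.02 m or angle between large_weight's own z axis and vertical above 0.3 rad).
It also fails if it takes over 128 s, if anything falls off the work surface, if the arm or the gripper's body presses on something with over 40 N, if the wrist force passes 120 N, or if a joint passes its speed limit or range.

## Working session

There is one attempt and no reset: what is moved stays moved. The work goes in short steps, Python scripts to look and compute and a tool call to move; the robot and the scene stay as the last step left them, time stands still between calls to the robot, and variables do not carry over. Pictures are saved under pics/ and viewed, at most 14 in all, crops included, and the job is handed in when it is done.

Besides the shell and the picture viewer there is one more tool, called as name(argument=value, ...) on one line, values as JSON. step_arm: Moves the arm, as the interface text tells. Its arguments: {"type":"object","properties":{"commands":{"type":"array"},"grip":{"type":"number"},"grip_force":{"type":"number"}},"required":["commands"]}

```bash
mkdir -p pics; ls; cat > h.py <<'E'
import numpy as np, cv2
from plant import status, camera, ctrl
def shot(n,f=None):
    c=camera(n)
    if f: cv2.imwrite(f,c["color"][:,:,::-1])
    return c
E
python3 - <<'E'
from h import *
import pickle
d={n:shot(n,f"pics/{n}0.png") for n in("top","side","wrist")}
pickle.dump(d,open("d0.pkl","wb"))
for n in d: print(n,d[n]["K"].tolist(),d[n]["k1"],np.round(d[n]["view"],4).tolist())
print(status.get_obs())
a=np.hstack([d["top"]["color"],d["side"]["color"]])
E
```

```text
pics
top [[463.53346404385223, 0.0, 257.00393901400327], [0.0, 463.53346404385223, 197.93550511503685], [0.0, 0.0, 1.0]] 0.04203127968756073 [[-0.0272, -0.9991, -0.032, 0.0284], [-0.9805, 0.0329, -0.194, 0.4758], [0.1949, 0.0261, -0.9805, 1.0254], [0.0, 0.0, 0.0, 1.0]]
side [[474.6502497050509, 0.0, 263.1390091122426], [0.0, 474.6502497050509, 194.60572442952613], [0.0, 0.0, 1.0]] -0.16011282660780196 [[0.9701, -0.2424, 0.0082, -0.4714], [-0.1375, -0.5776, -0.8046, 0.0779], [0.1998, 0.7795, -0.5937, 1.1508], [0.0, 0.0, 0.0, 1.0]]
wrist [[287.35273699281174, 0.0, 255.43107037980153], [0.0, 287.35273699281174, 191.40295618392932], [0.0, 0.0, 1.0]] -0.07256772118657939 [[0.3925, 0.9197, -0.0023, -0.5488], [0.8863, -0.3776, 0.2682, -0.0349], [0.2458, -0.1073, -0.9634, 0.379], [0.0, 0.0, 0.0, 1.0]]
{'clock': 0.15, 'joint_positions': array([ 1.06391040e+00,  8.78235317e-02,  1.37191451e+00,  5.03441661e-05,
        1.68360322e+00, -1.03121633e-01]), 'joint_vel': array([-1.63859095e-03, -3.35889944e-03, -2.14722815e-03,  1.93313355e-04,
       -5.43075957e-04, -2.51366563e-05]), 'joint_torque': array([ 1.23097383e-03, -3.52373600e+01, -3.13678944e+01, -1.61476901e-04,
        8.05938238e-03, -3.45408762e-05]), 'eef_pos': array([0.21589993, 0.50543917, 0.23038332]), 'orientation': array([-6.29808344e-01, -3.07722932e+00,  2.59585836e-03]), 'contact_force': array([-0.50562899, -0.03451416, -0.01234355]), 'moment': array([-0.04631867, -0.03482229,  0.04261064]), 'gripper_force': 0.0, 'finger_gap': 1.000110659151473}
```

View pics/top0.png

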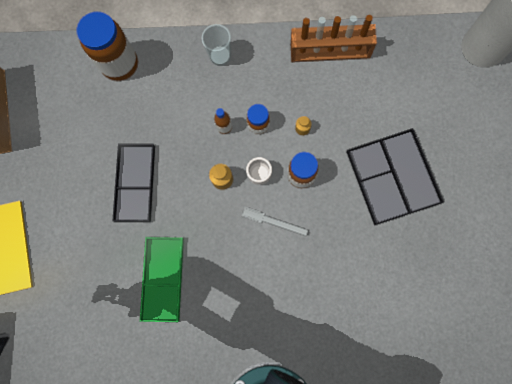

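View pics/side0.png

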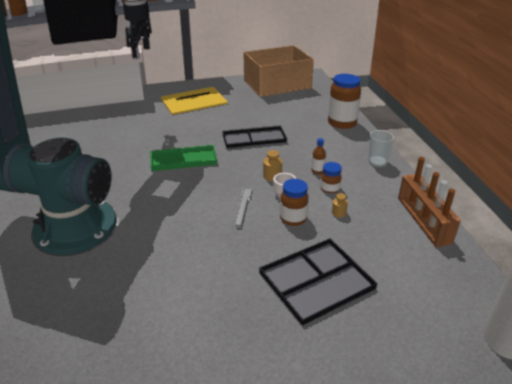

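Candidates in the top view:
- **Amber jars with blue lids:** (258,118) is smaller, (303,168) is larger, and (105,45) is a huge distractor.
- **Slim bottle:** (222,120).
- **Brass weights:** (303,125) is small, (221,176) is large.
- **Mortar:** (259,170). The glass beaker at (217,45) is not it.
- **Scoop:** (275,221).
- **Trays:** narrow black (135,183), with a green decoy at (163,280), and wide (395,176).

The side view agrees: small jar (332,177), small weight (340,206), bottle (319,158), mortar (285,185), and narrow tray (254,137).

```bash
cat >> h.py <<'E'
import pickle
def und(c,p):
    p=np.float64(p).reshape(-1,1,2); return cv2.undistortPoints(p,c["K"],np.array([c["k1"],0,0,0.])).reshape(-1,2)
def ray(c,p):
    V=np.array(c["view"]);R=V[:3,:3];o=-R.T@V[:3,3]
    u=und(c,p); return o,np.c_[u,np.ones(len(u))]@R
def plane(c,p,z):
    o,d=ray(c,p); return o+d*((z-o[2])/d[:,2:])
def tri(c1,p1,c2,p2):
    X=cv2.triangulatePoints(np.array(c1["view"])[:3],np.array(c2["view"])[:3],und(c1,p1).T,und(c2,p2).T); return (X[:3]/X[3]).T
def mask(c,lo,hi):
    return cv2.inRange(cv2.cvtColor(c["color"],cv2.COLOR_RGB2HSV),np.array(lo),np.array(hi))
BLUE=((105,150,60),(125,255,255)); BRASS=((14,130,60),(26,255,255)); WHITE=((0,0,185),(180,40,255)); DARK=((0,0,0),(180,255,42)); AMBER=((4,120,30),(14,255,255))
def blobs(m,amin=15):
    n,l,s,ce=cv2.connectedComponentsWithStats(m)
    return [(s[i].tolist(),np.round(ce[i],1).tolist()) for i in range(1,n) if s[i][4]>=amin]
E
python3 - <<'E'
from h import *
d=pickle.load(open("d0.pkl","rb"))
for n in("top","side"):
    for k,r in dict(BLUE=BLUE,BRASS=BRASS,WHITE=WHITE,DARK=DARK).items():
        print(n,k)
        for s,c in blobs(mask(d[n],*r),25): print("  ",s,c)
E
```

```text
top BLUE
   [77, 12, 39, 38, 1152] [96.3, 30.5]
   [248, 104, 20, 21, 339] [257.5, 114.3]
   [217, 109, 7, 9, 52] [219.9, 112.8]
   [291, 152, 27, 26, 540] [303.8, 164.9]
top BRASS
   [330, 17, 10, 21, 78] [334.6, 26.7]
   [360, 16, 11, 21, 84] [365.3, 25.5]
   [301, 19, 8, 20, 71] [304.5, 27.8]
   [82, 23, 40, 39, 347] [105.8, 48.8]
   [0, 69, 7, 36, 109] [2.7, 85.8]
   [215, 115, 14, 12, 81] [222.1, 121.2]
   [296, 117, 15, 18, 219] [302.8, 125.4]
   [249, 120, 20, 9, 38] [259.2, 125.7]
   [210, 164, 23, 25, 439] [220.8, 176.0]
   [0, 201, 33, 94, 1493] [13.3, 236.4]
top WHITE
   [246, 157, 26, 25, 292] [260.5, 169.7]
top DARK
   [347, 129, 96, 96, 741] [393.5, 173.3]
   [113, 145, 42, 76, 364] [134.2, 183.5]
   [0, 337, 9, 18, 86] [2.7, 342.9]
   [263, 370, 40, 14, 215] [283.2, 377.2]
side BLUE
   [334, 74, 26, 13, 272] [346.7, 80.2]
   [318, 139, 5, 6, 27] [319.9, 141.6]
   [324, 162, 17, 14, 192] [331.8, 168.7]
   [284, 179, 23, 18, 344] [294.8, 187.8]
side BRASS
   [161, 87, 66, 28, 1066] [193.0, 100.2]
   [264, 151, 17, 30, 366] [271.6, 164.7]
   [333, 194, 14, 23, 253] [339.6, 205.5]
side WHITE
   [15, 47, 116, 20, 594] [69.7, 57.0]
side DARK
   [0, 0, 29, 169, 1538] [9.4, 91.7]
   [44, 0, 73, 44, 2785] [80.5, 19.6]
   [124, 2, 27, 55, 858] [137.4, 24.7]
   [224, 127, 58, 9, 176] [252.0, 130.3]
   [226, 132, 60, 16, 201] [256.3, 142.7]
   [52, 140, 25, 22, 276] [65.4, 150.2]
   [29, 149, 7, 12, 54] [32.2, 154.8]
   [87, 160, 24, 63, 912] [97.9, 185.7]
   [34, 211, 11, 21, 126] [40.5, 221.0]
   [260, 240, 116, 85, 1454] [317.1, 280.0]
```

```bash
python3 - <<'E'
from h import *
from scipy.spatial.transform import Rotation as R
d=pickle.load(open("d0.pkl","rb")); T,S=d["top"],d["side"]
for n,a,b in [("sjar lid",(257.5,114.3),(331.8,168.7)),("ljar lid",(303.8,164.9),(294.8,187.8)),("bottle cap",(219.9,112.8),(319.9,141.6)),("sweight",(302.8,125.4),(339.6,205.5)),("lweight",(220.8,176),(271.6,164.7)),("mortar",(259,170),(285.5,184))]:
    print(n,np.round(tri(T,[a],S,[b])[0],4))
print("mortar rim plane",plane(T,[(258.5,169.5)],.05))
def quad(c,boxes):
    m=mask(c,(0,0,0),(180,255,55)); k=np.zeros_like(m)
    x,y,w,h=boxes; k[y:y+h,x:x+w]=m[y:y+h,x:x+w]
    pts=cv2.findNonZero(k); hull=cv2.convexHull(pts)
    for e in np.arange(.01,.2,.005):
        q=cv2.approxPolyDP(hull,e*cv2.arcLength(hull,True),True)
        if len(q)<=4: break
    return q.reshape(-1,2).astype(float)
for n,bt,bs in [("wide",(340,122,110,110),(252,232,132,95)),("narrow",(108,138,55,90),(216,120,78,32))]:
    qt,qs=quad(T,bt),quad(S,bs); print(n,qt.tolist(),qs.tolist())
    Pt,Ps=plane(T,qt,.018),plane(S,qs,.018)
    i=[int(np.argmin(np.linalg.norm(Ps-p,axis=1))) for p in Pt]
    X=tri(T,qt,S,qs[i]); print(np.round(X,4).tolist()); print(np.round(Pt[:,:2],4).tolist(), np.round(Ps[i][:,:2],4).tolist())
    print(" mean",Pt.mean(0),Ps.mean(0), [round(float(np.linalg.norm(Pt[j]-Pt[j-1])),4) for j in range(4)])
print("scoop ends",plane(T,[(243,213),(308,232)],.01))
o=status.get_obs(); M=R.from_rotvec(o["orientation"]).as_matrix(); print(np.round(M,3))
E
```

```text
sjar lid [0.6748 0.0069 0.0619]
ljar lid [ 0.5393 -0.094   0.0923]
bottle cap [0.6683 0.092  0.0973]
sweight [ 0.6578 -0.1018  0.0231]
lweight [0.5341 0.0982 0.0377]
mortar [0.5475 0.0077 0.0322]
mortar rim plane [[0.54336538 0.00850749 0.05      ]]
wide [[443.0, 201.0], [374.0, 224.0], [347.0, 150.0], [412.0, 129.0]] [[376.0, 285.0], [301.0, 324.0], [260.0, 268.0], [330.0, 239.0]]
[[0.4591, -0.421, 0.0093], [0.4132, -0.2571, 0.0126], [0.5942, -0.2059, 0.0143], [0.6405, -0.365, 0.0123]]
[[0.4604, -0.4182], [0.4113, -0.2558], [0.5925, -0.2051], [0.6389, -0.3632]] [[0.4537, -0.4275], [0.4132, -0.2623], [0.5931, -0.2096], [0.6371, -0.3698]]
 mean [ 0.52574813 -0.31056954  0.018     ] [ 0.52426833 -0.3172863   0.018     ] [0.1867, 0.1697, 0.1882, 0.1648]
narrow [[153.0, 145.0], [150.0, 220.0], [114.0, 221.0], [119.0, 147.0]] [[286.0, 141.0], [230.0, 148.0], [223.0, 132.0], [279.0, 126.0]]
[[0.6267, 0.2686, 0.0054], [0.4448, 0.2738, 0.0008], [0.4407, 0.3564, 0.0134], [0.6236, 0.349, 0.0161]]
[[0.6226, 0.2653], [0.4375, 0.2695], [0.4379, 0.3549], [0.6204, 0.3485]] [[0.6201, 0.2477], [0.4447, 0.246], [0.4415, 0.3485], [0.6253, 0.3464]]
 mean [0.52957021 0.30955484 0.018     ] [0.53290951 0.29713496 0.018     ] [0.0833, 0.1852, 0.0854, 0.1826]
scoop ends [[ 0.44833084  0.04925911  0.01      ]
 [ 0.39815167 -0.10275036  0.01      ]]
[[-0.92   0.393 -0.001]
 [ 0.393  0.92  -0.002]
 [ 0.    -0.002 -1.   ]]
```

View pics/wrist0.png

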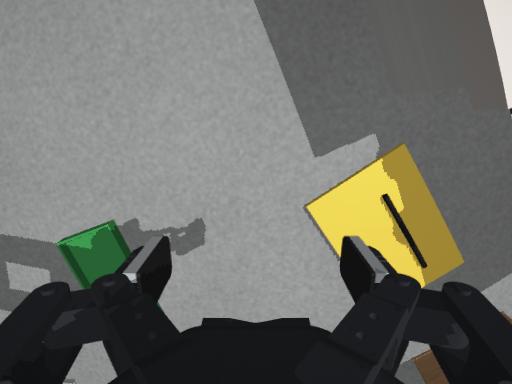

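```bash
cat >> h.py <<'E'
from scipy.spatial.transform import Rotation as Rt
def pose():
    o=status.get_obs(); M=Rt.from_rotvec(o["orientation"]).as_matrix()
    return np.r_[o["eef_pos"],np.arctan2(M[1,0],M[0,0])]
def plan(wps,start=None):
    p=pose() if start is None else np.array(start,float); print("from",np.round(p,4))
    for w in wps:
        w=np.array(w,float); w[3]=p[3]+(w[3]-p[3]+np.pi)%(2*np.pi)-np.pi
        n=int(np.ceil(max(np.linalg.norm(w[:3]-p[:3])/.046,abs(w[3]-p[3])/.145,1)))
        rows=[]
        for i in range(n):
            g=p+(w-p)/(n-i); c,s=np.cos(p[3]),np.sin(p[3]); e=g-p
            r=np.round([100*(c*e[0]+s*e[1]),100*(s*e[0]-c*e[1]),-100*e[2],-e[3]],[1,1,1,2][0]) if 0 else np.array([round(100*(c*e[0]+s*e[1]),1),round(100*(s*e[0]-c*e[1]),1),round(-100*e[2],1),round(-e[3],2)])
            p=p+np.array([c*r[0]/100+s*r[1]/100,s*r[0]/100-c*r[1]/100,-r[2]/100,-r[3]]); rows.append((r+0.).tolist())
        for i in range(0,n,5): print(rows[i:i+5])
        print(" ->",np.round(p,4))
E
sed -i 's/r=np.round(.* if 0 else /r=/' h.py
python3 - <<'E'
from h import *
plan([(.53,.2,.25,np.pi/2)])
E
```

```text
from [0.2159 0.5054 0.2304 2.7378]
[[-4.1, -1.6, -0.2, 0.12], [-4.2, -1.1, -0.2, 0.12], [-4.3, -0.6, -0.2, 0.12], [-4.4, 0.0, -0.2, 0.12], [-4.4, 0.5, -0.2, 0.11]]
[[-4.3, 1.0, -0.2, 0.12], [-4.1, 1.5, -0.2, 0.11], [-3.9, 1.9, -0.2, 0.12], [-3.7, 2.4, -0.2, 0.11], [-3.4, 2.7, -0.2, 0.12]]
 -> [0.5296 0.2    0.2504 1.5678]
```

step_arm(commands=[[[-4.1,-1.6,-0.2,0.12],[-4.2,-1.1,-0.2,0.12],[-4.3,-0.6,-0.2,0.12],[-4.4,0.0,-0.2,0.12],[-4.4,0.5,-0.2,0.11]]])

```text
clock: 0.65
eef_pos: [0.3735, 0.3512, 0.2411]
orientation: [-1.503, -2.758, 0.0]
contact_force: [0.0, 1.0, -0.3]
finger_gap: 1.0
gripper_force: 0.0
```

step_arm(commands=[[[-4.3,1.0,-0.2,0.12],[-4.1,1.5,-0.2,0.11],[-3.9,1.9,-0.2,0.12],[-3.7,2.4,-0.2,0.11],[-3.4,2.7,-0.2,0.12]]])

```text
clock: 1.15
eef_pos: [0.5307, 0.1988, 0.251]
orientation: [-2.23, -2.212, 0.001]
contact_force: [0.6, -0.2, -0.9]
finger_gap: 1.004
gripper_force: 0.0
```

step_arm(commands=[[[0,0,0,0],[0,0,0,0]]])

```text
clock: 1.35
eef_pos: [0.53, 0.1995, 0.2505]
orientation: [-2.225, -2.216, 0.002]
contact_force: [-0.6, -0.4, 0.6]
finger_gap: 1.004
gripper_force: 0.0
```

```bash
python3 - <<'E'
from h import *
c=shot("wrist","pics/w1.png"); pickle.dump(c,open("w1.pkl","wb"))
plan([(.53,0,.25,np.pi/2),(.53,-.27,.25,np.pi/2)])
E
```

```text
from [0.5294 0.2004 0.2508 1.5681]
[[-4.0, 0.0, 0.0, 0.0], [-4.0, 0.0, 0.0, 0.0], [-4.0, 0.0, 0.0, 0.0], [-4.0, 0.1, 0.0, 0.0], [-4.0, 0.0, 0.1, 0.0]]
 -> [5.2990e-01 4.0000e-04 2.4980e-01 1.5681e+00]
[[-4.5, 0.0, 0.0, 0.0], [-4.5, 0.0, 0.0, 0.0], [-4.5, 0.0, 0.0, 0.0], [-4.5, 0.0, 0.0, 0.0], [-4.5, 0.0, 0.0, 0.0]]
[[-4.5, 0.1, 0.0, 0.0]]
 -> [ 0.5301 -0.2696  0.2498  1.5681]
```

View pics/w1.png

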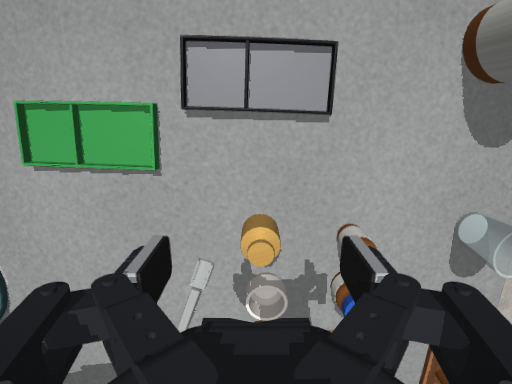

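The wrist view shows the narrow black tray at (181–337, 36–114), with its larger bay to the right (+x). The green decoy is at (88,136), the large weight at (261,240) and the mortar at (267,297).

step_arm(commands=[[[-4.0,0.0,0.0,0.0],[-4.0,0.0,0.0,0.0],[-4.0,0.0,0.0,0.0],[-4.0,0.1,0.0,0.0],[-4.0,0.0,0.1,0.0]]])

```text
clock: 1.9
eef_pos: [0.5294, 0.0007, 0.2506]
orientation: [2.22, 2.222, 0.001]
contact_force: [1.2, -0.5, 0.4]
finger_gap: 1.002
gripper_force: 0.0
```

step_arm(commands=[[[0,0,0,0],[0,0,0,0]]])

```text
clock: 2.1
eef_pos: [0.5296, 0.0012, 0.2504]
orientation: [-2.223, -2.218, -0.001]
contact_force: [0.2, 0.2, 0.4]
finger_gap: 0.998
gripper_force: 0.0
```

```bash
python3 - <<'E'
from h import *
c=shot("wrist","pics/w2.png"); pickle.dump(c,open("w2.pkl","wb"))
E
```

step_arm(commands=[[[-4.5,0.0,0.0,0.0],[-4.5,0.0,0.0,0.0],[-4.5,0.0,0.0,0.0],[-4.5,0.0,0.0,0.0],[-4.5,0.0,0.0,0.0]]])

```text
clock: 2.65
eef_pos: [0.5302, -0.2238, 0.2505]
orientation: [2.22, 2.223, 0.002]
contact_force: [1.1, -0.5, 0.5]
finger_gap: 1.002
gripper_force: 0.0
```

step_arm(commands=[[[-4.5,0.1,0,0],[0,0,0,0],[0,0,0,0]]])

```text
clock: 2.95
eef_pos: [0.5309, -0.2685, 0.2498]
orientation: [-2.222, -2.218, -0.001]
contact_force: [-0.3, 0.1, -0.5]
finger_gap: 1.002
gripper_force: 0.0
```

```bash
python3 - <<'E'
from h import *
c=shot("wrist","pics/w3.png"); pickle.dump(c,open("w3.pkl","wb"))
E
```

```text
(no output)
```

View pics/w2.png

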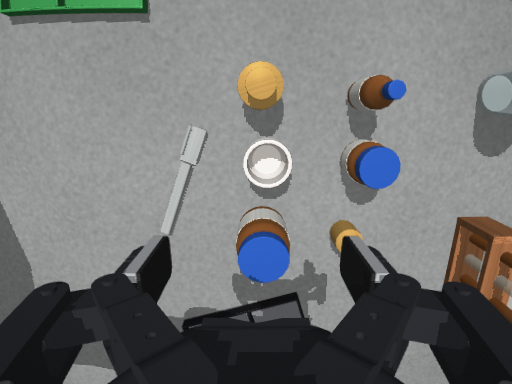

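View pics/w3.png

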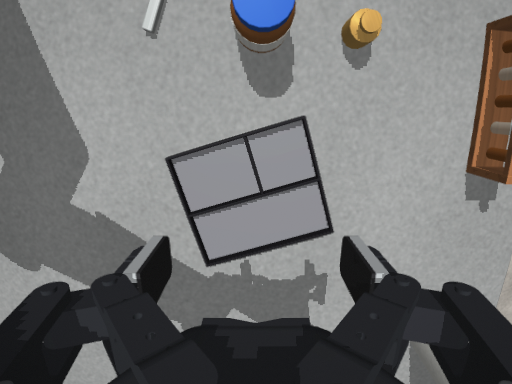

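```bash
python3 - <<'E'
from h import *
W=[pickle.load(open(f"w{i}.pkl","rb")) for i in (1,2,3)]; T=pickle.load(open("d0.pkl","rb"))["top"]
np.set_printoptions(precision=4,suppress=True)
def box(m,b):
    k=np.zeros_like(m);x,y,w,h=b;k[y:y+h,x:x+w]=m[y:y+h,x:x+w];return k
def ell(c,r,b):
    m=box(mask(c,*r),b); q=max(cv2.findContours(m,0,1)[0],key=cv2.contourArea); return cv2.fitEllipse(cv2.convexHull(q))
def quad(c,b,v=50):
    h=cv2.convexHull(cv2.findNonZero(cv2.morphologyEx(box(mask(c,(0,0,0),(180,255,v)),b),2,np.ones((2,2)))))
    for e in np.arange(.01,.2,.004):
        q=cv2.approxPolyDP(h,e*cv2.arcLength(h,True),True)
        if len(q)<=4: break
    return q.reshape(-1,2)+0.
for n,c,b,bt in [("narrow",W[0],(174,28,170,95),(108,138,55,90)),("wide",W[2],(160,108,180,165),(340,122,110,110))]:
    q=quad(c,b); P=plane(c,q,.018)[:,:2]; print(n,q.tolist()); print(P, P.mean(0),[np.linalg.norm(P[i]-P[i-1]).round(4) for i in range(4)])
    e=[P[i]-P[i-1] for i in range(4)]; print("edge dirs deg",[np.degrees(np.arctan2(v[1],v[0])).round(1) for v in e])
    qt=quad(T,bt,55); Pt=plane(T,qt,.018)[:,:2]; i=[int(np.argmin(np.linalg.norm(Pt-p,axis=1))) for p in P]
    print("tri z",tri(c,q,T,qt[i])[:,2])
for n,b,bt,z in [("sjar",(350,135,60,60),(245,100,26,28),.07),("ljar",(230,225,70,60),(288,148,34,34),.1),("bottle",(378,75,35,30),(214,105,14,16),.105)]:
    a,t=ell(W[1],BLUE,b),ell(T,BLUE,bt)
    print(n,a,plane(W[1],[a[0]],z)[0,:2],plane(T,[t[0]],z)[0,:2],"tri",tri(W[1],[a[0]],T,[t[0]])[0])
m=ell(W[1],WHITE,(238,135,60,60)); t=ell(T,WHITE,(240,150,36,36)); print("mortar",m,plane(W[1],[m[0]],.05),plane(T,[t[0]],.05),tri(W[1],[m[0]],T,[t[0]]))
print("sweight knob",plane(W[2],[(370,21)],.055),"lweight",plane(W[1],[(261,82)],.077))
s=box(mask(W[1],(0,0,165),(180,40,255)),(155,115,60,122)); p=cv2.findNonZero(cv2.morphologyEx(s,2,np.ones((3,3)))); r=cv2.minAreaRect(p); bp=cv2.boxPoints(r); print("scoop",r); print(plane(W[1],bp,.011)[:,:2])
c=W[1]["color"][60:300,140:420,::-1]; cv2.imwrite("pics/crop.png",cv2.resize(c,None,fx=2.5,fy=2.5,interpolation=2))
cv2.imwrite("pics/sc.png",s)
E
```

```text
narrow [[337.0, 43.0], [331.0, 115.0], [183.0, 108.0], [184.0, 38.0]]
[[0.6288 0.3494]
 [0.6258 0.2635]
 [0.4377 0.2729]
 [0.4435 0.3556]] [0.534  0.3104] [np.float64(0.1855), np.float64(0.0859), np.float64(0.1884), np.float64(0.0829)]
edge dirs deg [np.float64(-1.9), np.float64(-92.0), np.float64(177.2), np.float64(86.0)]
tri z [-0.06    0.0101  0.0067 -0.0035]
wide [[333.0, 232.0], [161.0, 273.0], [167.0, 160.0], [305.0, 118.0]]
[[ 0.6405 -0.3646]
 [ 0.3895 -0.4308]
 [ 0.4135 -0.2614]
 [ 0.5937 -0.2078]] [ 0.5093 -0.3161] [np.float64(0.1636), np.float64(0.2596), np.float64(0.1711), np.float64(0.188)]
edge dirs deg [np.float64(-73.4), np.float64(-165.2), np.float64(81.9), np.float64(16.5)]
tri z [-0.0036  0.1289  0.0066  0.005 ]
sjar ((377.3902282714844, 166.8317413330078), (41.92256546020508, 44.68449783325195), 77.0633316040039) [0.6704 0.0083] [0.6716 0.0069] tri [0.674  0.007  0.0627]
ljar ((263.03460693359375, 256.8197021484375), (50.57251739501953, 51.292572021484375), 85.22701263427734) [ 0.5377 -0.0897] [ 0.537  -0.0935] tri [ 0.5384 -0.0938  0.093 ]
bottle ((393.7156982421875, 89.5863037109375), (18.642227172851562, 24.376895904541016), 70.98465728759766) [0.664  0.0913] [0.6647 0.0913] tri [0.6684 0.0922 0.0956]
mortar ((267.0996398925781, 163.0245361328125), (48.06066131591797, 48.934661865234375), 67.73975372314453) [[0.5434 0.0091 0.05  ]] [[0.5442 0.0087 0.05  ]] [[0.5437 0.0089 0.0509]]
sweight knob [[ 0.6551 -0.1027  0.055 ]] lweight [[0.5353 0.0995 0.077 ]]
scoop ((179.21641540527344, 179.2803497314453), (17.531654357910156, 110.73690795898438), 21.370624542236328)
[[ 0.3778 -0.0914]
 [ 0.4456  0.0536]
 [ 0.4666  0.0452]
 [ 0.4009 -0.1013]]
```

View pics/crop.png

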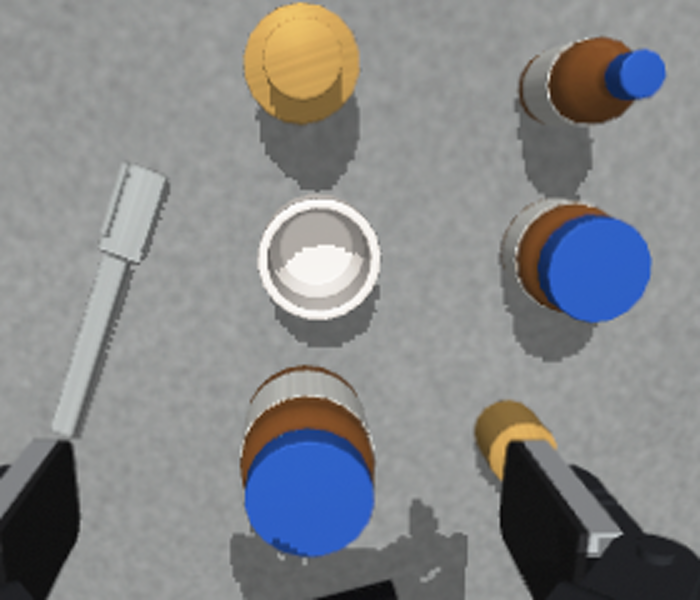

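```bash
python3 - <<'E'
from h import *
np.set_printoptions(precision=4,suppress=True)
W=pickle.load(open("w2.pkl","rb")); T=pickle.load(open("d0.pkl","rb"))["top"]
P=plane(W,[(198.8,128.8),(166,233.6),(191,163)],.011)[:,:2]; print(P,np.linalg.norm(P[0]-P[1]))
print("tri",tri(W,[(198.8,128.8),(166,233.6)],T,[(244,213.5),(308,232)]))
a=P[0]-P[1]; psi=np.arctan2(a[1],a[0]); u=a/np.linalg.norm(a); g=P[1]+u*.075; print(np.degrees(psi),g)
plan([(*g,.12,psi),(*g,.03,psi),(*g,.004,psi)])
E
```

```text
[[ 0.4552  0.048 ]
 [ 0.3992 -0.1006]
 [ 0.4424  0.0027]] 0.15880152563765731
tri [[ 0.4508  0.0474 -0.0112]
 [ 0.3982 -0.1026  0.0073]]
69.35124966593345 [ 0.4257 -0.0304]
from [ 0.531  -0.2678  0.2501  1.5702]
[[3.4, -1.5, 1.9, 0.05], [3.3, -1.7, 1.9, 0.05], [3.2, -1.8, 1.8, 0.05], [3.1, -2.0, 1.9, 0.05], [3.0, -2.2, 1.8, 0.05]]
[[2.9, -2.3, 1.9, 0.05], [2.9, -2.4, 1.8, 0.06]]
 -> [ 0.4259 -0.0303  0.1201  1.2102]
[[0.0, 0.0, 4.5, 0.0], [0.0, 0.0, 4.5, 0.0]]
 -> [ 0.4259 -0.0303  0.0301  1.2102]
[[0.0, 0.0, 2.6, 0.0]]
 -> [ 0.4259 -0.0303  0.0041  1.2102]
```

step_arm(commands=[[[3.4,-1.5,1.9,0.05],[3.3,-1.7,1.9,0.05],[3.2,-1.8,1.8,0.05],[3.1,-2.0,1.9,0.05],[3.0,-2.2,1.8,0.05]]], grip=0.2)

```text
clock: 3.5
eef_pos: [0.4542, -0.0969, 0.1569]
orientation: [2.482, 1.925, 0.002]
contact_force: [0.8, 0.4, -0.1]
finger_gap: 0.598
gripper_force: 0.0
```

step_arm(commands=[[[2.9,-2.3,1.9,0.05],[2.9,-2.4,1.8,0.06],[0,0,0,0],[0,0,0,0]]])

```text
clock: 3.9
eef_pos: [0.4253, -0.0298, 0.1205]
orientation: [2.581, 1.791, 0.001]
contact_force: [1.1, 0.1, 0.8]
finger_gap: 0.597
gripper_force: 0.0
```

```bash
python3 - <<'E'
from h import *
print(np.round(pose(),4)); c=shot("wrist","pics/w4.png")
E
```

```text
[ 0.4253 -0.0298  0.1205  1.2133]
```

View pics/w4.png

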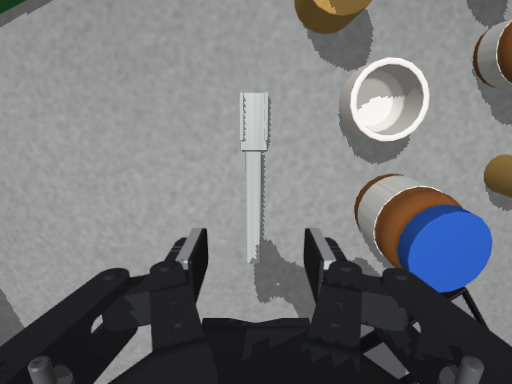

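The scoop runs vertically at column 254, from (255,93) to (251,262). It is centred between the pads and aligned with them, so I'm descending.

step_arm(commands=[[[0.0,0.0,4.5,0.0],[0.0,0.0,4.5,0.0],[0,0,2.6,0],[0,0,0,0]]])

```text
clock: 4.35
eef_pos: [0.4234, -0.0319, 0.0013]
orientation: [-2.582, -1.78, 0.008]
contact_force: [-0.8, 0.1, -0.0]
finger_gap: 0.601
gripper_force: 0.0
```

step_arm(commands=[[[0,0,0,0],[0,0,0,0],[0,0,0,0],[0,0,0,0],[0,0,0,0]]], grip=-1, grip_force=50)

```text
clock: 4.85
eef_pos: [0.4282, -0.0326, 0.007]
orientation: [2.582, 1.782, 0.006]
contact_force: [0.1, -0.5, 6.5]
finger_gap: 0.14
gripper_force: 49.3
```

step_arm(commands=[[[0,0,0,0],[0,0,0,0],[0,0,-3,0],[0,0,-4,0],[0,0,-4,0]]])

```text
clock: 5.35
eef_pos: [0.4255, -0.0319, 0.1159]
orientation: [2.586, 1.784, 0.0]
contact_force: [0.7, -1.3, -0.5]
finger_gap: 0.139
gripper_force: 49.0
```

```bash
python3 - <<'E'
from h import *
print(status.get_obs()["finger_gap"],status.get_obs()["gripper_force"])
c=shot("wrist","pics/w5.png")
y=np.radians(16.5)
plan([(.5,-.2,.16,.75),(.534,-.3537,.10,y),(.534,-.3537,.02,y),(.534,-.3537,.010,y)])
E
```

```text
0.1389919574397532 49.000900983810425
from [ 0.4302 -0.0328  0.1241  1.2081]
[[-2.6, 2.5, -0.7, 0.09], [-2.4, 2.7, -0.7, 0.09], [-2.2, 2.9, -0.7, 0.09], [-1.9, 3.1, -0.7, 0.09], [-1.5, 3.3, -0.8, 0.1]]
 -> [ 0.5002 -0.1999  0.1601  0.7481]
[[-2.0, 3.4, 1.5, 0.12], [-1.6, 3.6, 1.5, 0.11], [-1.2, 3.8, 1.5, 0.12], [-0.7, 3.8, 1.5, 0.11]]
 -> [ 0.5335 -0.3536  0.1001  0.2881]
[[0.0, 0.0, 4.0, 0.0], [0.0, 0.0, 4.0, 0.0]]
 -> [ 0.5335 -0.3536  0.0201  0.2881]
[[0.0, 0.0, 1.0, 0.0]]
 -> [ 0.5335 -0.3536  0.0101  0.2881]
```

View pics/w5.png

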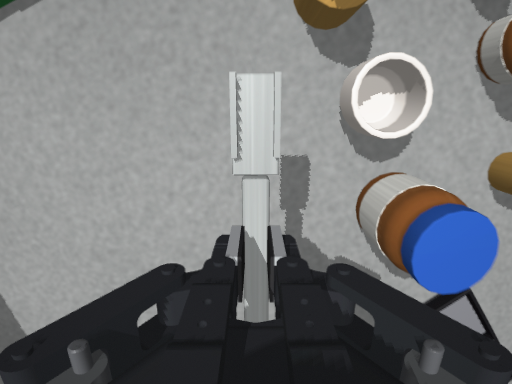

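The scoop is held firmly in line with the tool, with the blade tip at (256,75). I'm carrying it to the lane.

step_arm(commands=[[[-2.6,2.5,-1.2,0.09],[-2.4,2.7,-0.7,0.09],[-2.2,2.9,-0.7,0.09],[-1.9,3.1,-0.7,0.09],[-1.5,3.3,-0.3,0.1]]])

```text
clock: 5.9
eef_pos: [0.4967, -0.2008, 0.1519]
orientation: [2.925, 1.141, 0.003]
contact_force: [0.3, 0.3, -0.0]
finger_gap: 0.134
gripper_force: 49.0
```

step_arm(commands=[[[-2.0,3.4,1.5,0.12],[-1.6,3.6,1.5,0.11],[-1.2,3.8,1.5,0.12],[-0.7,3.8,1.5,0.11],[0,0,0,0]]])

```text
clock: 6.4
eef_pos: [0.5278, -0.3566, 0.0866]
orientation: [-3.109, -0.442, 0.006]
contact_force: [0.2, 0.2, -0.7]
finger_gap: 0.142
gripper_force: 49.1
```

```bash
python3 - <<'E'
from h import *
y=np.radians(16.5)
c=shot("wrist","pics/w6.png")
plan([(.534,-.3537,.10,y),(.534,-.3537,.02,y),(.534,-.3537,.011,y)])
E
```

```text
from [ 0.5281 -0.3544  0.088   0.2854]
[[0.6, 0.1, -1.2, 0.0]]
 -> [ 0.5342 -0.3536  0.1     0.2854]
[[0.0, 0.0, 4.0, 0.0], [0.0, 0.0, 4.0, 0.0]]
 -> [ 0.5342 -0.3536  0.02    0.2854]
[[0.0, 0.0, 0.9, 0.0]]
 -> [ 0.5342 -0.3536  0.011   0.2854]
```

View pics/w6.png

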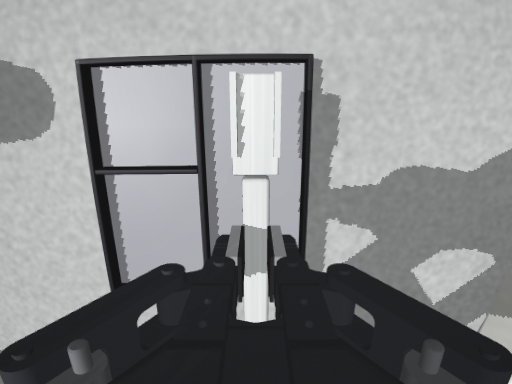

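The scoop is centred in the lane (walls at columns 205 and 308) and parallel to it. I'm lowering it.

step_arm(commands=[[[0.6,0.1,3.0,0.0],[0,0,3.5,0],[0,0,0.6,0],[0,0,0,0]]])

```text
clock: 6.85
eef_pos: [0.5344, -0.3505, 0.0186]
orientation: [-3.107, -0.453, 0.003]
contact_force: [0.1, -0.2, 0.3]
finger_gap: 0.141
gripper_force: 49.1
```

```bash
python3 - <<'E'
from h import *
print(pose(),status.get_obs()["contact_force"])
E
```

```text
[ 0.5344311  -0.35046195  0.01862674  0.28930446] [ 0.12839394 -0.17103654  0.29594699]
```

step_arm(commands=[[[0,0.2,0.5,0],[0,0,0.2,0],[0,0,0,0]]])

```text
clock: 7.15
eef_pos: [0.5363, -0.3544, 0.0137]
orientation: [3.108, 0.45, 0.003]
contact_force: [-0.6, -0.2, -0.6]
finger_gap: 0.137
gripper_force: 49.1
```

step_arm(commands=[[[0,0,0,0],[0,0,0,0],[0,0,0,0],[0,0,-1,0],[0,0,-3,0]]], grip=-0.3)

```text
clock: 7.65
eef_pos: [0.5335, -0.3523, 0.0492]
orientation: [-3.103, -0.45, 0.009]
contact_force: [0.2, -0.6, 0.3]
finger_gap: 0.348
gripper_force: 0.0
```

step_arm(commands=[[[0,0,-4.5,0],[0,0,-4.5,0],[0,0,-4.5,0],[0,0,0,0]]])

```text
clock: 8.05
eef_pos: [0.5388, -0.3565, 0.1985]
orientation: [3.096, 0.449, 0.02]
contact_force: [0.4, -0.2, 1.0]
finger_gap: 0.349
gripper_force: 0.0
```

```bash
python3 - <<'E'
from h import *
c=shot("wrist","pics/w7.png"); pickle.dump(c,open("w7.pkl","wb")); print(status.get_obs()["contact_force"])
plan([(.656,-.200,.17,1.0),(.656,-.102,.12,np.pi/2)])
E
```

```text
[-0.3686733  -0.43764102  0.12639997]
from [ 0.5377 -0.3556  0.1943  0.2879]
[[3.2, -2.3, 0.5, -0.14], [3.4, -1.9, 0.5, -0.14], [3.7, -1.3, 0.5, -0.14], [3.8, -0.8, 0.5, -0.15], [3.9, -0.3, 0.4, -0.14]]
 -> [ 0.656  -0.1999  0.1703  0.9979]
[[2.1, -1.3, 1.3, -0.14], [2.2, -1.0, 1.2, -0.14], [2.3, -0.7, 1.3, -0.15], [2.5, -0.4, 1.2, -0.14]]
 -> [ 0.6561 -0.1017  0.1203  1.5679]
```

View pics/w7.png

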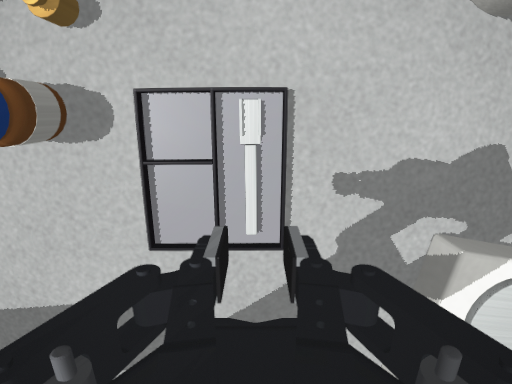

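The scoop lies flat in the lane, spanning (252,98)–(251,235) between the lane walls at columns 215 and 285. Next is the small weight.

step_arm(commands=[[[3.2,-2.3,0.5,-0.14],[3.4,-1.9,0.5,-0.14],[3.7,-1.3,0.5,-0.14],[3.8,-0.8,0.5,-0.15],[3.9,-0.3,0.4,-0.14]]], grip=0.6)

```text
clock: 8.6
eef_pos: [0.654, -0.1969, 0.1613]
orientation: [-2.752, -1.51, 0.003]
contact_force: [0.6, -0.6, -0.7]
finger_gap: 0.8
gripper_force: 0.0
```

step_arm(commands=[[[2.1,-1.3,1.3,-0.14],[2.2,-1.0,1.2,-0.14],[2.3,-0.7,1.3,-0.15],[2.5,-0.4,1.2,-0.14],[0,0,0,0]]])

```text
clock: 9.1
eef_pos: [0.6519, -0.0961, 0.1092]
orientation: [-2.214, -2.218, 0.004]
contact_force: [-1.5, 0.1, -0.7]
finger_gap: 0.8
gripper_force: 0.0
```

```bash
python3 - <<'E'
from h import *
w=pickle.load(open("w7.pkl","rb")); P=plane(w,[(135,89),(287,88),(283,249),(151,249)],.018)[:,:2]
e=P[0]-P[3],P[1]-P[2],P[0]-P[1]; print("wide",P.mean(0),[np.degrees(np.arctan2(v[1],v[0])).round(1) for v in e],[np.linalg.norm(v).round(4) for v in e])
c=shot("wrist","pics/w8.png"); pickle.dump(c,open("w8.pkl","wb"))
for s,ce in blobs(mask(c,*BRASS),80): print(s,ce,plane(c,[ce],.03)[0].round(4))
print(pose())
plan([(.656,-.102,.11,np.pi/2),(.656,-.102,.01,np.pi/2)])
E
```

```text
wide [ 0.5261153  -0.31309577] [np.float64(16.7), np.float64(16.6), np.float64(106.5)] [np.float64(0.1888), np.float64(0.1892), np.float64(0.1644)]
[120, 171, 22, 19, 90] [129.3, 180.2] [ 0.5489 -0.0811  0.03  ]
[240, 176, 47, 55, 1948] [262.8, 203.4] [ 0.6569 -0.1001  0.03  ]
[133, 196, 15, 40, 161] [140.6, 214.7] [ 0.5552 -0.1106  0.03  ]
[ 0.65264219 -0.09835371  0.11064685  1.56914594]
from [ 0.6526 -0.0984  0.1106  1.5691]
[[-0.4, 0.3, 0.1, 0.0]]
 -> [ 0.6556 -0.1024  0.1096  1.5691]
[[0.0, 0.0, 3.3, 0.0], [0.0, 0.0, 3.3, 0.0], [0.0, 0.0, 3.4, 0.0]]
 -> [ 0.6556 -0.1024  0.0096  1.5691]
```

View pics/w8.png

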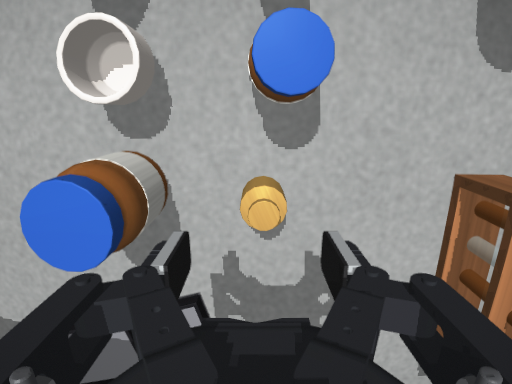

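The small weight is at (263,204), centred between the pads. The larger jar is well clear at (75,222).

step_arm(commands=[[[-0.4,0.3,0.1,0.0],[0.0,0.0,3.3,0.0],[0.0,0.0,3.3,0.0],[0.0,0.0,3.4,0.0],[0,0,0,0]]])

```text
clock: 9.65
eef_pos: [0.6531, -0.105, 0.0062]
orientation: [-2.221, -2.208, 0.01]
contact_force: [-0.7, -0.3, -1.5]
finger_gap: 0.799
gripper_force: 0.0
```

step_arm(commands=[[[0,0,0,0],[0,0,0,0],[0,0,0,0],[0,0,0,0],[0,0,0,0]]], grip=-1, grip_force=60)

```text
clock: 10.15
eef_pos: [0.6592, -0.1052, 0.0159]
orientation: [2.221, 2.214, 0.004]
contact_force: [0.2, -0.8, 6.6]
finger_gap: 0.412
gripper_force: 61.2
```

step_arm(commands=[[[0,0,-2,0],[0,0,-4,0],[0,0,-4,0],[0,0,-1,0],[0,0,0,0]]])

```text
clock: 10.65
eef_pos: [0.6584, -0.1043, 0.1247]
orientation: [2.222, 2.215, 0.004]
contact_force: [0.1, 0.1, -4.9]
finger_gap: 0.418
gripper_force: 61.0
```

```bash
python3 - <<'E'
from h import *
print(status.get_obs()["contact_force"])
plan([(.5667,-.2591,.10,np.radians(106.5))])
E
```

```text
[ 0.09010868  0.11315412 -4.8867282 ]
from [ 0.6584 -0.1043  0.1247  1.568 ]
[[-3.9, -2.3, 0.6, -0.07], [-3.7, -2.5, 0.6, -0.07], [-3.5, -2.8, 0.6, -0.08], [-3.3, -3.1, 0.7, -0.07]]
 -> [ 0.5667 -0.2592  0.0997  1.858 ]
```

step_arm(commands=[[[-3.9,-2.3,0.6,-0.07],[-3.7,-2.5,0.6,-0.07],[-3.5,-2.8,0.6,-0.08],[-3.3,-3.1,0.7,-0.07],[0,0,0,0]]])

```text
clock: 11.15
eef_pos: [0.5596, -0.263, 0.0915]
orientation: [-1.883, -2.503, 0.008]
contact_force: [0.8, 0.5, -4.3]
finger_gap: 0.417
gripper_force: 61.3
```

step_arm(commands=[[[0,0,0,0],[0,0,0,0]]])

```text
clock: 11.35
eef_pos: [0.5648, -0.2579, 0.095]
orientation: [-1.878, -2.513, -0.001]
contact_force: [-0.4, 0.4, -3.4]
finger_gap: 0.416
gripper_force: 61.3
```

```bash
python3 - <<'E'
from h import *
c=shot("wrist","pics/w9.png")
plan([(.5667,-.2591,.05,np.radians(106.5)),(.5667,-.2591,.026,np.radians(106.5))])
E
```

```text
from [ 0.5653 -0.2577  0.0957  1.8589]
[[-0.2, 0.1, 4.6, 0.0]]
 -> [ 0.5669 -0.2594  0.0497  1.8589]
[[0.0, 0.0, 2.4, 0.0]]
 -> [ 0.5669 -0.2594  0.0257  1.8589]
```

View pics/w9.png

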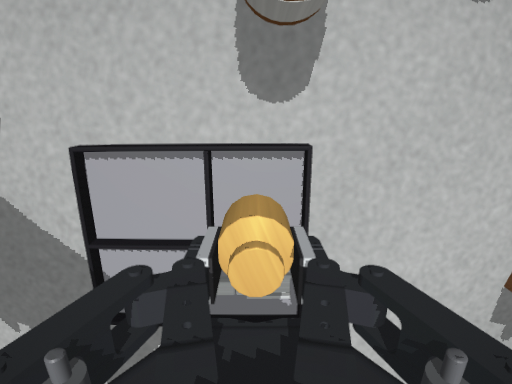

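The small weight is centred over the smaller bay (columns 212–303). I'm lowering it.

step_arm(commands=[[[-0.2,0.1,4.0,0.0],[0,0,2.0,0],[0,0,0.6,0],[0,0,0,0],[0,0,0,0]]])

```text
clock: 11.9
eef_pos: [0.5683, -0.2606, 0.0328]
orientation: [1.878, 2.515, 0.001]
contact_force: [0.4, 0.4, -3.4]
finger_gap: 0.414
gripper_force: 61.4
```

step_arm(commands=[[[0,0,0.4,0],[0,0,0.4,0],[0,0,0,0]]])

```text
clock: 12.2
eef_pos: [0.5668, -0.2606, 0.0232]
orientation: [-1.881, -2.516, -0.0]
contact_force: [-0.6, 0.2, -2.7]
finger_gap: 0.418
gripper_force: 61.4
```

step_arm(commands=[[[0,0,0.3,0],[0,0,0,0],[0,0,0,0]]])

```text
clock: 12.5
eef_pos: [0.5669, -0.2607, 0.0203]
orientation: [-1.881, -2.516, -0.0]
contact_force: [-0.4, 0.4, -3.3]
finger_gap: 0.416
gripper_force: 61.4
```

step_arm(commands=[[[0,0,0.2,0],[0,0,0,0],[0,0,0,0]]])

```text
clock: 12.8
eef_pos: [0.5671, -0.2609, 0.0199]
orientation: [1.88, 2.516, 0.0]
contact_force: [-3.4, 1.9, 5.2]
finger_gap: 0.415
gripper_force: 62.3
```

step_arm(commands=[[[0,0,0,0],[0,0,0,0],[0,0,0,0],[0,0,-1,0],[0,0,-2,0]]], grip=0.1)

```text
clock: 13.3
eef_pos: [0.5657, -0.26, 0.0468]
orientation: [-1.878, -2.513, 0.001]
contact_force: [-0.5, 0.2, -0.1]
finger_gap: 0.552
gripper_force: 0.0
```

step_arm(commands=[[[0,0,-4.5,0],[0,0,-4.5,0],[0,0,-2,0],[0,0,0,0]]], grip=0.7)

```text
clock: 13.7
eef_pos: [0.5694, -0.2621, 0.1649]
orientation: [1.874, 2.507, 0.002]
contact_force: [0.5, 0.9, -0.2]
finger_gap: 0.849
gripper_force: 0.0
```

```bash
python3 - <<'E'
from h import *
w=pickle.load(open("w8.pkl","rb"))
# small jar lid from w8 
c=shot("wrist","pics/w10.png"); pickle.dump(c,open("w10.pkl","wb"))
for n,k,z in(("w8",w,.065),("now",c,.065)):
    for s,ce in blobs(mask(k,*BLUE),150): print(n,s,ce,plane(k,[ce],z)[0].round(4))
for s,ce in blobs(mask(c,*BRASS),150): print("brass",s,ce,plane(c,[ce],.03)[0].round(4))
plan([(.66,-.14,.15,np.pi/2),(.672,.007,.15,np.pi/2)])
E
```

```text
w8 [252, 8, 82, 88, 5697] [292.5, 51.4] [0.6734 0.0077 0.065 ]
w8 [20, 175, 104, 97, 7637] [71.3, 222.2] [ 0.5177 -0.1041  0.065 ]
brass [263, 0, 50, 23, 251] [288.0, 12.7] [ 0.5543 -0.108   0.03  ]
brass [234, 154, 38, 43, 1240] [252.3, 175.8] [ 0.5656 -0.2576  0.03  ]
from [ 0.5681 -0.2614  0.1614  1.8578]
[[2.3, 3.1, 0.3, 0.07], [2.5, 2.9, 0.3, 0.07], [2.6, 2.7, 0.3, 0.07], [2.8, 2.5, 0.2, 0.08]]
 -> [ 0.66   -0.1404  0.1504  1.5678]
[[3.7, 0.3, 0.0, 0.0], [3.7, 0.3, 0.0, 0.0], [3.7, 0.3, 0.0, 0.0], [3.6, 0.3, 0.0, 0.0]]
 -> [0.6724 0.0066 0.1504 1.5678]
```

step_arm(commands=[[[2.3,3.1,0.3,0.07],[2.5,2.9,0.3,0.07],[2.6,2.7,0.3,0.07],[2.8,2.5,0.2,0.08]]], grip=1)

```text
clock: 14.15
eef_pos: [0.6582, -0.1382, 0.144]
orientation: [-2.226, -2.211, 0.004]
contact_force: [1.3, -0.3, 0.0]
finger_gap: 0.997
gripper_force: 0.0
```

step_arm(commands=[[[3.7,0.3,0.0,0.0],[3.7,0.3,0.0,0.0],[3.7,0.3,0.0,0.0],[3.6,0.3,0.0,0.0],[0,0,0,0]]])

```text
clock: 14.65
eef_pos: [0.67, 0.0126, 0.1443]
orientation: [-2.214, -2.221, 0.002]
contact_force: [-0.0, -0.4, -0.0]
finger_gap: 1.004
gripper_force: 0.0
```

step_arm(commands=[[[0,0,0,0],[0,0,0,0]]])

```text
clock: 14.85
eef_pos: [0.6705, 0.0064, 0.1456]
orientation: [-2.224, -2.216, 0.003]
contact_force: [-1.1, -0.2, 0.1]
finger_gap: 1.0
gripper_force: 0.0
```

```bash
python3 - <<'E'
from h import *
c=shot("wrist")
for s,ce in blobs(mask(c,*BLUE),150): print(s,ce,plane(c,[ce],.065)[0].round(4))
plan([(.673,.0075,.12,np.pi/2),(.673,.0075,.027,np.pi/2)])
E
```

```text
[235, 67, 31, 32, 753] [250.2, 82.3] [0.6663 0.0954 0.065 ]
[229, 166, 62, 62, 2947] [259.4, 196.8] [0.6731 0.0073 0.065 ]
[82, 340, 26, 14, 233] [95.0, 346.9] [ 0.5073 -0.1508  0.065 ]
from [0.6707 0.006  0.1461 1.5664]
[[0.1, 0.2, 2.6, 0.0]]
 -> [0.6727 0.007  0.1201 1.5664]
[[0.0, 0.0, 3.1, 0.0], [0.0, 0.0, 3.1, 0.0], [0.0, 0.0, 3.1, 0.0]]
 -> [0.6727 0.007  0.0271 1.5664]
```

step_arm(commands=[[[0.1,0.2,2.6,0.0],[0.0,0.0,3.1,0.0],[0.0,0.0,3.1,0.0],[0.0,0.0,3.0,0.0],[0,0,0,0]]])

```text
clock: 15.4
eef_pos: [0.6688, 0.0069, 0.0228]
orientation: [-2.221, -2.209, 0.013]
contact_force: [1.0, 0.7, -0.9]
finger_gap: 1.0
gripper_force: 0.0
```

step_arm(commands=[[[0,0,0,0],[0,0,0,0],[0,0,0,0],[0,0,0,0],[0,0,0,0]]], grip=-1, grip_force=50)

```text
clock: 15.9
eef_pos: [0.6753, 0.0077, 0.0329]
orientation: [2.221, 2.215, 0.006]
contact_force: [-0.6, -0.8, 6.1]
finger_gap: 0.614
gripper_force: 53.0
```

step_arm(commands=[[[0,0,-3,0],[0,0,-4,0],[0,0,-4,0],[0,0,-2,0],[0,0,0,0]]])

```text
clock: 16.4
eef_pos: [0.6756, 0.0082, 0.1651]
orientation: [2.219, 2.213, 0.011]
contact_force: [0.1, 0.7, -1.4]
finger_gap: 0.607
gripper_force: 52.5
```

```bash
python3 - <<'E'
from h import *
plan([(.655,-.13,.165,np.radians(100)),(.4766,-.2859,.13,np.radians(106.5))])
E
```

```text
from [0.6756 0.0082 0.1651 1.568 ]
[[-3.5, -0.5, 0.0, -0.04], [-3.4, -0.6, 0.0, -0.05], [-3.4, -0.8, 0.0, -0.04], [-3.3, -1.0, 0.0, -0.05]]
 -> [ 0.655  -0.1295  0.1651  1.748 ]
[[-2.0, -3.4, 0.6, -0.02], [-2.0, -3.4, 0.6, -0.02], [-1.9, -3.5, 0.6, -0.02], [-1.8, -3.5, 0.6, -0.02], [-1.8, -3.5, 0.6, -0.02]]
[[-1.7, -3.6, 0.5, -0.01]]
 -> [ 0.4765 -0.2858  0.1301  1.858 ]
```

step_arm(commands=[[[-3.5,-0.5,0.0,-0.04],[-3.4,-0.6,0.0,-0.05],[-3.4,-0.8,0.0,-0.04],[-3.3,-1.0,0.0,-0.05]]])

```text
clock: 16.8
eef_pos: [0.6512, -0.1303, 0.1562]
orientation: [-2.011, -2.408, 0.003]
contact_force: [-0.2, -0.4, -1.1]
finger_gap: 0.609
gripper_force: 52.5
```

step_arm(commands=[[[-2.0,-3.4,0.6,-0.02],[-2.0,-3.4,0.6,-0.02],[-1.9,-3.5,0.6,-0.02],[-1.8,-3.5,0.6,-0.02],[-1.8,-3.5,0.6,-0.02]]])

```text
clock: 17.3
eef_pos: [0.5016, -0.2595, 0.1264]
orientation: [-1.89, -2.505, 0.0]
contact_force: [0.3, 0.1, -1.1]
finger_gap: 0.612
gripper_force: 52.6
```

step_arm(commands=[[[-1.7,-3.6,0.5,-0.01],[0,0,0,0],[0,0,0,0],[0,0,0,0]]])

```text
clock: 17.7
eef_pos: [0.4743, -0.2849, 0.1233]
orientation: [-1.879, -2.516, -0.001]
contact_force: [0.0, -0.2, -1.2]
finger_gap: 0.614
gripper_force: 52.6
```

```bash
python3 - <<'E'
from h import *
y=np.radians(106.5)
plan([(.4766,-.2859,.045,y)]); shot("wrist","pics/w11.png")
E
```

```text
from [ 0.4743 -0.2849  0.1233  1.8584]
[[-0.1, 0.1, 3.9, 0.0], [-0.1, 0.1, 3.9, 0.0]]
 -> [ 0.4768 -0.2862  0.0453  1.8584]
```

View pics/w11.png

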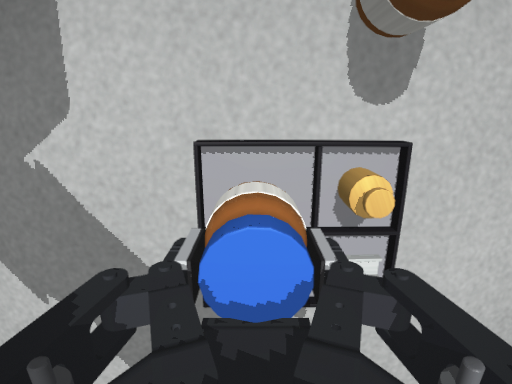

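The weight stands upright in its bay at (365,193), and the jar at (256,255) is over the larger bay. That uses up the picture views, so I'll work from measured numbers from here.

step_arm(commands=[[[-0.1,0.1,3.9,0.0],[-0.1,0.1,3.9,0.0],[0,0,0.3,0],[0,0,0,0],[0,0,0,0]]])

```text
clock: 18.25
eef_pos: [0.4781, -0.2876, 0.0454]
orientation: [1.878, 2.515, 0.0]
contact_force: [0.6, -0.2, -1.4]
finger_gap: 0.614
gripper_force: 52.8
```

step_arm(commands=[[[0,0,0.2,0],[0,0,0,0],[0,0,0,0]]])

```text
clock: 18.55
eef_pos: [0.477, -0.2875, 0.0423]
orientation: [1.88, 2.515, 0.0]
contact_force: [0.0, -0.1, -1.0]
finger_gap: 0.612
gripper_force: 52.8
```

step_arm(commands=[[[0,0,0.4,0],[0,0,0,0],[0,0,0,0]]])

```text
clock: 18.85
eef_pos: [0.4764, -0.287, 0.0371]
orientation: [-1.881, -2.516, -0.0]
contact_force: [0.4, 0.3, -1.9]
finger_gap: 0.608
gripper_force: 52.8
```

step_arm(commands=[[[0,0,0.2,0],[0,0,0,0],[0,0,0,0]]])

```text
clock: 19.15
eef_pos: [0.4766, -0.2873, 0.0369]
orientation: [1.881, 2.516, -0.0]
contact_force: [-2.9, 2.7, 5.1]
finger_gap: 0.609
gripper_force: 54.0
```

step_arm(commands=[[[0,0,0,0],[0,0,0,0],[0,0,0,0],[0,0,-1,0],[0,0,-3,0]]], grip=0.5)

```text
clock: 19.65
eef_pos: [0.4744, -0.2855, 0.0724]
orientation: [-1.876, -2.51, -0.0]
contact_force: [-0.3, -0.5, -0.2]
finger_gap: 0.752
gripper_force: 0.0
```

step_arm(commands=[[[0,0,-4.5,0],[0,0,-4.5,0],[0,0,-2,0],[0,0,0,0]]], grip=1)

```text
clock: 20.05
eef_pos: [0.4787, -0.2886, 0.1912]
orientation: [1.874, 2.508, 0.0]
contact_force: [0.2, 0.0, 0.1]
finger_gap: 0.999
gripper_force: 0.0
```

```bash
python3 - <<'E'
from h import *
c=shot("wrist")
for s,ce in blobs(mask(c,*BLUE),150): print(s,ce,plane(c,[ce],.069)[0].round(4))
for s,ce in blobs(mask(c,*BRASS),150): print("brass",s,ce,plane(c,[ce],.034)[0].round(4))
plan([(.5437,.0088,.18,np.pi/2)])
E
```

```text
[367, 0, 67, 20, 930] [398.4, 7.6] [ 0.5515 -0.1051  0.069 ]
[227, 157, 52, 53, 2154] [252.8, 182.9] [ 0.4763 -0.2879  0.069 ]
brass [347, 0, 53, 35, 355] [369.0, 20.6] [ 0.5405 -0.1101  0.034 ]
brass [319, 151, 41, 38, 1170] [339.1, 169.9] [ 0.5633 -0.2566  0.034 ]
from [ 0.4775 -0.2878  0.188   1.8578]
[[3.8, 2.1, 0.1, 0.04], [3.9, 2.0, 0.1, 0.04], [3.9, 1.8, 0.1, 0.04], [4.0, 1.6, 0.1, 0.04], [4.1, 1.5, 0.1, 0.04]]
[[4.2, 1.3, 0.2, 0.04], [4.2, 1.1, 0.1, 0.05]]
 -> [0.5435 0.0093 0.18   1.5678]
```

step_arm(commands=[[[3.8,2.1,0.1,0.04],[3.9,2.0,0.1,0.04],[3.9,1.8,0.1,0.04],[4.0,1.6,0.1,0.04],[4.1,1.5,0.1,0.04]]])

```text
clock: 20.6
eef_pos: [0.5231, -0.0736, 0.1777]
orientation: [-2.123, -2.311, 0.003]
contact_force: [0.6, 0.0, -0.5]
finger_gap: 0.999
gripper_force: 0.0
```

step_arm(commands=[[[4.2,1.3,0.2,0.04],[4.2,1.1,0.1,0.05],[0,0,0,0],[0,0,0,0],[0,0,0,0]]])

```text
clock: 21.1
eef_pos: [0.5418, 0.0092, 0.1759]
orientation: [-2.224, -2.216, 0.003]
contact_force: [0.2, 1.4, -0.0]
finger_gap: 1.003
gripper_force: 0.0
```

```bash
python3 - <<'E'
from h import *
c=shot("wrist")
for s,ce in blobs(mask(c,*WHITE),150): print(s,ce,plane(c,[ce],.05)[0].round(4), plane(c,[(s[0]+s[2]/2-.5,s[1]+s[3]/2-.5)],.05)[0].round(4))
plan([(.5437,.0088,.13,np.pi/2),(.5437,.0088,.017,np.pi/2)])
E
```

```text
[228, 154, 61, 60, 848] [257.8, 183.7] [0.5434 0.0097 0.05  ] [0.5436 0.0099 0.05  ]
[238, 174, 43, 28, 807] [259.6, 187.9] [0.5451 0.0056 0.05  ] [0.5446 0.006  0.05  ]
from [0.542  0.0088 0.1763 1.5664]
[[0.0, 0.1, 2.3, 0.0], [0.0, 0.1, 2.3, 0.0]]
 -> [0.544  0.0088 0.1303 1.5664]
[[0.0, 0.0, 3.8, 0.0], [0.0, 0.0, 3.8, 0.0], [0.0, 0.0, 3.7, 0.0]]
 -> [0.544  0.0088 0.0173 1.5664]
```

step_arm(commands=[[[0.1,0.1,3.8,0.0],[0.0,0.1,3.8,0.0],[0.0,0.0,3.8,0.0],[0.0,0.0,3.7,0.0],[0,0,1.0,0]]])

```text
clock: 21.65
eef_pos: [0.5405, 0.0098, 0.0113]
orientation: [-2.222, -2.21, 0.01]
contact_force: [-0.7, 0.1, -1.0]
finger_gap: 1.0
gripper_force: 0.0
```

step_arm(commands=[[[0,0,0,0],[0,0,0,0],[0,0,0,0],[0,0,0,0],[0,0,0,0]]], grip=-1, grip_force=45)

```text
clock: 22.15
eef_pos: [0.5461, 0.0107, 0.0184]
orientation: [2.222, 2.216, 0.004]
contact_force: [0.1, -0.6, 3.6]
finger_gap: 0.69
gripper_force: 49.2
```

step_arm(commands=[[[0,0,0,0],[0,0,-3,0],[0,0,-4,0],[0,0,-4,0],[0,0,-4,0]]])

```text
clock: 22.65
eef_pos: [0.5437, 0.0113, 0.1668]
orientation: [-2.223, -2.217, 0.002]
contact_force: [0.9, -0.4, -2.3]
finger_gap: 0.693
gripper_force: 49.7
```

step_arm(commands=[[[0,0,0,0],[0,0,0,0]]])

```text
clock: 22.85
eef_pos: [0.5447, 0.0111, 0.1668]
orientation: [2.224, 2.218, 0.002]
contact_force: [0.4, 0.7, -2.8]
finger_gap: 0.691
gripper_force: 49.9
```

```bash
python3 - <<'E'
from h import *
w=pickle.load(open("w1.pkl","rb")); P=plane(w,[(181,36),(338,41.5),(331,114.5),(181.5,108.5)],.018)[:,:2]
e=P[1]-P[0],P[2]-P[3],P[0]-P[3],P[1]-P[2]; print("narrow",P.mean(0),[np.degrees(np.arctan2(v[1],v[0])).round(1) for v in e],[np.linalg.norm(v).round(4) for v in e])
y=np.radians(-2.3); C=np.array([.533,.310]); R=np.array([[np.cos(y),-np.sin(y)],[np.sin(y),np.cos(y)]])
m=C+R@[.04,0]; b=C+R@[-.054,0]; print("mortar to",m,"bottle to",b)
plan([(*m,.15,np.pi/2+y)])
E
```

```text
narrow [0.53285976 0.31141486] [np.float64(-2.1), np.float64(-2.5), np.float64(87.2), np.float64(87.2)] [np.float64(0.1902), np.float64(0.1903), np.float64(0.0858), np.float64(0.0871)]
mortar to [0.57296778 0.30839473] bottle to [0.4790435  0.31216712]
from [0.5447 0.0111 0.1668 1.568 ]
[[4.2, 0.4, 0.2, 0.01], [4.3, 0.3, 0.2, 0.0], [4.3, 0.4, 0.3, 0.01], [4.2, 0.3, 0.2, 0.0], [4.3, 0.3, 0.3, 0.01]]
[[4.2, 0.3, 0.2, 0.0], [4.3, 0.2, 0.3, 0.01]]
 -> [0.5727 0.3086 0.1498 1.528 ]
```

step_arm(commands=[[[4.2,0.4,0.2,0.01],[4.3,0.3,0.2,0.0],[4.3,0.4,0.3,0.01],[4.2,0.3,0.2,0.0],[4.3,0.3,0.3,0.01]]])

```text
clock: 23.35
eef_pos: [0.563, 0.2249, 0.1505]
orientation: [-2.256, -2.182, 0.008]
contact_force: [1.1, -0.0, -1.5]
finger_gap: 0.691
gripper_force: 49.8
```

step_arm(commands=[[[4.2,0.3,0.2,0.0],[4.3,0.2,0.3,0.01],[0,0,0,0],[0,0,0,0],[0,0,0,0]]])

```text
clock: 23.85
eef_pos: [0.5717, 0.3073, 0.147]
orientation: [-2.269, -2.172, 0.006]
contact_force: [0.6, -0.1, -2.6]
finger_gap: 0.694
gripper_force: 49.8
```

```bash
python3 - <<'E'
from h import *
y=np.pi/2-.04
c=shot("wrist"); pickle.dump(c,open("w12.pkl","wb")); c2=shot("top"); 
m=mask(c,(0,0,0),(180,255,50))
# tray wall rows/cols in wrist image: topmost wall line per column, scan
for col in range(120,420,40):
    r=np.flatnonzero(m[:230,col]); print(col,r[:3],r[-3:] if len(r) else "")
plan([(.573,.309,.05,y),(.573,.309,.032,y)])
E
```

```text
120 [135 136 137] [174 175 176]
160 [135 136 137] [219 220 221]
200 [134 135 136] [219 220 221]
240 [134 135 136] [136 137 138]
280 [134 135 136] [136 137 138]
320 [] 
360 [] 
400 [] 
from [0.5724 0.307  0.1485 1.5262]
[[0.1, 0.0, 3.3, 0.0], [0.1, 0.0, 3.3, 0.0], [0.0, 0.1, 3.2, 0.0]]
 -> [0.5735 0.309  0.0505 1.5262]
[[0.0, 0.0, 1.8, 0.0]]
 -> [0.5735 0.309  0.0325 1.5262]
```

```bash
python3 - <<'E'
from h import *
c=pickle.load(open("w12.pkl","rb")); m=mask(c,(0,0,0),(180,255,50))
print(plane(c,[(120,134.5),(200,133.5),(280,133.5)],.018).round(4))
for row in (137,142,150,160): 
    r=np.flatnonzero(m[row,:330]); print(row,r[-4:],plane(c,[(r[-1]+.5,row)],.018).round(4))
E
```

```text
[[0.4444 0.3606 0.018 ]
 [0.5211 0.3575 0.018 ]
 [0.5958 0.3542 0.018 ]]
137 [312 313 314 315] [[0.6291 0.3496 0.018 ]]
142 [312 313 314 315] [[0.6291 0.345  0.018 ]]
150 [311 312 313 314] [[0.6282 0.3374 0.018 ]]
160 [311 312 313 314] [[0.6283 0.3279 0.018 ]]
```

step_arm(commands=[[[0.3,0.0,3.3,0.0],[0.1,0.0,3.3,0.0],[0.0,0.1,3.2,0.0],[0,0,1.5,0],[0,0,0,0]]])

```text
clock: 24.45
eef_pos: [0.5719, 0.3106, 0.0331]
orientation: [-2.269, -2.17, 0.01]
contact_force: [-0.7, 0.2, -2.0]
finger_gap: 0.698
gripper_force: 49.7
```

step_arm(commands=[[[0,0,0.6,0],[0,0,0,0],[0,0,0,0]]])

```text
clock: 24.75
eef_pos: [0.5748, 0.3129, 0.0323]
orientation: [2.268, 2.172, 0.005]
contact_force: [0.5, -0.1, -2.1]
finger_gap: 0.692
gripper_force: 49.8
```

step_arm(commands=[[[0,0,0.5,0],[0,0,0.2,0],[0,0,0,0],[0,0,0,0]]])

```text
clock: 25.15
eef_pos: [0.5736, 0.3125, 0.0232]
orientation: [-2.269, -2.173, 0.0]
contact_force: [-0.2, 0.6, -2.2]
finger_gap: 0.69
gripper_force: 49.8
```

step_arm(commands=[[[0,0,0.2,0],[0,0,0,0],[0,0,0,0]]])

```text
clock: 25.45
eef_pos: [0.574, 0.3126, 0.0224]
orientation: [2.268, 2.173, 0.002]
contact_force: [-1.8, -0.3, 3.7]
finger_gap: 0.693
gripper_force: 50.2
```

step_arm(commands=[[[0,0,0,0],[0,0,0,0],[0,0,0,0],[0,0,-1,0],[0,0,-3,0]]], grip=0.6)

```text
clock: 25.95
eef_pos: [0.5713, 0.3113, 0.0579]
orientation: [-2.267, -2.171, 0.012]
contact_force: [-0.2, -0.1, 0.0]
finger_gap: 0.799
gripper_force: 0.0
```

step_arm(commands=[[[0,0,-4.5,0],[0,0,-4.5,0],[0,0,-4,0],[0,0,0,0],[0,0,0,0]]])

```text
clock: 26.45
eef_pos: [0.5745, 0.3128, 0.1941]
orientation: [2.268, 2.172, 0.007]
contact_force: [0.3, 0.3, -0.9]
finger_gap: 0.801
gripper_force: 0.0
```

```bash
python3 - <<'E'
from h import *
c=shot("wrist")
for s,ce in blobs(mask(c,*WHITE),250): print(s,ce,plane(c,[(s[0]+s[2]/2-.5,s[1]+s[3]/2-.5)],.054)[0].round(4))
plan([(.66,.13,.19,np.pi/2)])
E
```

```text
[226, 151, 58, 60, 1698] [255.3, 183.9] [0.5739 0.3135 0.054 ]
from [0.5736 0.3123 0.1915 1.5277]
[[-3.6, 1.9, 0.0, -0.01], [-3.6, 1.8, 0.0, -0.01], [-3.6, 1.8, 0.0, -0.01], [-3.6, 1.8, 0.1, -0.01], [-3.6, 1.8, 0.0, 0.0]]
 -> [0.6604 0.1303 0.1905 1.5677]
```

step_arm(commands=[[[-3.6,1.9,0.0,-0.01],[-3.6,1.8,0.0,-0.01],[-3.6,1.8,0.0,-0.01],[-3.6,1.8,0.1,-0.01],[-3.6,1.8,0.0,0.0]]])

```text
clock: 27.0
eef_pos: [0.6598, 0.1288, 0.1871]
orientation: [-2.222, -2.216, 0.007]
contact_force: [0.2, 0.1, 0.1]
finger_gap: 0.8
gripper_force: 0.0
```

step_arm(commands=[[[-3.8,0.6,0,0],[0,0,0,0],[0,0,0,0],[0,0,0,0]]])

```text
clock: 27.4
eef_pos: [0.6656, 0.0932, 0.1887]
orientation: [-2.222, -2.217, 0.003]
contact_force: [0.1, -0.6, 1.0]
finger_gap: 0.802
gripper_force: 0.0
```

```bash
python3 - <<'E'
from h import *
c=shot("wrist"); t=pickle.load(open("w2.pkl","rb"))
for s,ce in blobs(mask(c,*BLUE),80): print(s,ce,plane(c,[ce],.097)[0].round(4),"tri with w2",tri(c,[ce],t,[(393.7,89.6)])[0].round(4))
plan([(.666,.0915,.13,np.pi/2),(.666,.0915,.035,np.pi/2)])
E
```

```text
[247, 184, 23, 26, 446] [258.0, 196.5] [0.6672 0.0912 0.097 ] tri with w2 [0.6671 0.0917 0.0985]
[109, 334, 30, 42, 788] [123.6, 354.7] [ 0.5248 -0.084   0.097 ] tri with w2 [0.6068 0.0748 0.242 ]
from [0.6657 0.0937 0.1892 1.5694]
[[-0.1, 0.0, 3.0, 0.0], [-0.1, 0.0, 2.9, 0.0]]
 -> [0.6657 0.0917 0.1302 1.5694]
[[0.0, 0.0, 3.2, 0.0], [0.0, 0.0, 3.2, 0.0], [0.0, 0.0, 3.1, 0.0]]
 -> [0.6657 0.0917 0.0352 1.5694]
```

step_arm(commands=[[[-0.1,0.1,4.0,0.0],[-0.1,0.0,4.0,0.0],[0.0,0.0,3.0,0.0],[0.0,0.0,2.0,0.0],[0,0,1,0]]])

```text
clock: 27.95
eef_pos: [0.6653, 0.0919, 0.0469]
orientation: [-2.22, -2.218, 0.006]
contact_force: [0.6, 0.6, -0.0]
finger_gap: 0.803
gripper_force: 0.0
```

step_arm(commands=[[[0,0,0.5,0],[0,0,0.5,0],[0,0,0,0],[0,0,0,0]]])

```text
clock: 28.35
eef_pos: [0.6683, 0.0905, 0.0417]
orientation: [2.224, 2.217, 0.003]
contact_force: [0.6, -0.5, 0.5]
finger_gap: 0.798
gripper_force: 0.0
```

step_arm(commands=[[[0,0,0.4,0],[0,0,0,0],[0,0,0,0]]])

```text
clock: 28.65
eef_pos: [0.6674, 0.0903, 0.0364]
orientation: [-2.225, -2.218, -0.0]
contact_force: [0.5, 0.3, 0.2]
finger_gap: 0.801
gripper_force: 0.0
```

step_arm(commands=[[[0,0,0,0],[0,0,0,0],[0,0,0,0],[0,0,0,0],[0,0,0,0]]], grip=-1, grip_force=35)

```text
clock: 29.15
eef_pos: [0.6677, 0.0904, 0.0367]
orientation: [2.224, 2.218, 0.001]
contact_force: [-0.1, -0.0, 1.8]
finger_gap: 0.428
gripper_force: 35.2
```

step_arm(commands=[[[0,0,0,0],[0,0,-3,0],[0,0,-4,0],[0,0,-4,0],[0,0,-2,0]]])

```text
clock: 29.65
eef_pos: [0.6687, 0.0905, 0.1708]
orientation: [2.222, 2.215, 0.007]
contact_force: [0.8, -0.1, -0.1]
finger_gap: 0.431
gripper_force: 35.2
```

step_arm(commands=[[[0,0,0,0],[0,0,0,0]]])

```text
clock: 29.85
eef_pos: [0.667, 0.0904, 0.1652]
orientation: [-2.224, -2.217, 0.001]
contact_force: [-0.2, -0.2, -1.8]
finger_gap: 0.43
gripper_force: 35.3
```

```bash
python3 - <<'E'
from h import *
c=shot("wrist")
for s,ce in blobs(mask(c,*BLUE),80): print(s,ce)
y=np.pi/2-.04
plan([(.60,.20,.17,y),(.48,.313,.15,y)])
E
```

```text
[228, 279, 56, 44, 1907] [255.4, 301.8]
[103, 350, 45, 34, 355] [127.3, 364.2]
from [0.6663 0.0903 0.1637 1.5678]
[[3.6, -2.2, -0.2, 0.01], [3.7, -2.3, -0.2, 0.01], [3.6, -2.3, -0.2, 0.02]]
 -> [0.5998 0.2002 0.1697 1.5278]
[[2.7, -3.1, 0.5, 0.0], [2.7, -3.1, 0.5, 0.0], [2.7, -3.1, 0.5, 0.0], [2.7, -3.1, 0.5, 0.0]]
 -> [0.4805 0.3134 0.1497 1.5278]
```

step_arm(commands=[[[3.6,-2.2,-0.2,0.01],[3.7,-2.3,-0.2,0.01],[3.6,-2.3,-0.2,0.02]]])

```text
clock: 30.2
eef_pos: [0.5987, 0.2007, 0.1685]
orientation: [-2.268, -2.169, 0.008]
contact_force: [0.1, 0.9, -0.8]
finger_gap: 0.431
gripper_force: 35.3
```

step_arm(commands=[[[2.7,-3.1,0.5,0.0],[2.7,-3.1,0.5,0.0],[2.7,-3.1,0.5,0.0],[2.7,-3.1,0.5,0.0],[0,0,0,0]]])

```text
clock: 30.7
eef_pos: [0.476, 0.3159, 0.1482]
orientation: [-2.259, -2.177, 0.012]
contact_force: [0.0, -0.5, -0.7]
finger_gap: 0.429
gripper_force: 35.4
```

step_arm(commands=[[[0,0,0,0],[0,0,0,0]]])

```text
clock: 30.9
eef_pos: [0.4816, 0.3126, 0.1508]
orientation: [-2.269, -2.172, 0.004]
contact_force: [0.5, -0.5, -0.7]
finger_gap: 0.426
gripper_force: 35.4
```

```bash
python3 - <<'E'
from h import *
print(status.get_obs()["finger_gap"])
plan([(.4795,.312,.055,np.pi/2-.04)])
E
```

```text
0.42622561662330033
from [0.4816 0.3126 0.1508 1.5271]
[[0.0, -0.1, 3.2, 0.0], [0.0, -0.1, 3.2, 0.0], [-0.1, 0.0, 3.2, 0.0]]
 -> [0.4796 0.3117 0.0548 1.5271]
```

step_arm(commands=[[[0.0,-0.1,3.2,0.0],[0.0,-0.1,3.2,0.0],[0,0,3.2,0.0],[0,0,0.6,0],[0,0,0,0]]])

```text
clock: 31.4
eef_pos: [0.4795, 0.3122, 0.0488]
orientation: [-2.27, -2.171, 0.006]
contact_force: [-0.2, -0.0, -0.1]
finger_gap: 0.427
gripper_force: 35.4
```

step_arm(commands=[[[0,0,0.4,0],[0,0,0,0],[0,0,0,0]]])

```text
clock: 31.7
eef_pos: [0.4807, 0.314, 0.048]
orientation: [2.268, 2.172, 0.005]
contact_force: [0.5, -0.2, -1.1]
finger_gap: 0.425
gripper_force: 35.4
```

Contact should come at about z = 0.041.

step_arm(commands=[[[0,0,0.4,0],[0,0,0,0],[0,0,0,0]]])

```text
clock: 32.0
eef_pos: [0.4795, 0.3136, 0.0423]
orientation: [-2.268, -2.173, 0.0]
contact_force: [0.5, -0.1, 0.0]
finger_gap: 0.425
gripper_force: 35.4
```

step_arm(commands=[[[0,0,0.2,0],[0,0,0,0],[0,0,0,0]]])

```text
clock: 32.3
eef_pos: [0.4799, 0.3138, 0.0407]
orientation: [2.269, 2.173, 0.001]
contact_force: [0.3, 0.6, 1.4]
finger_gap: 0.43
gripper_force: 35.6
```

step_arm(commands=[[[0,0,0.1,0],[0,0,0,0]]])

```text
clock: 32.5
eef_pos: [0.4799, 0.3138, 0.0406]
orientation: [2.269, 2.173, 0.002]
contact_force: [-2.4, -1.0, 5.7]
finger_gap: 0.432
gripper_force: 36.0
```

step_arm(commands=[[[0,0,0,0],[0,0,0,0],[0,0,0,0],[0,0,-1,0],[0,0,-2,0]]], grip=0.3)

```text
clock: 33.0
eef_pos: [0.4782, 0.3128, 0.0679]
orientation: [-2.268, -2.172, 0.007]
contact_force: [0.7, 0.2, -0.1]
finger_gap: 0.651
gripper_force: 0.0
```

step_arm(commands=[[[0,0,-4,0],[0,0,-4.5,0],[0,0,-4.5,0],[0,0,-2,0],[0,0,0,0]]])

```text
clock: 33.5
eef_pos: [0.4815, 0.3146, 0.2254]
orientation: [2.266, 2.171, 0.016]
contact_force: [0.7, -0.1, 0.2]
finger_gap: 0.65
gripper_force: 0.0
```

step_arm(commands=[[[0,0,0,0],[0,0,0,0],[0,0,0,0],[0,0,0,0],[0,0,0,0]]])

```text
clock: 34.0
eef_pos: [0.4793, 0.3134, 0.2183]
orientation: [-2.268, -2.173, 0.003]
contact_force: [-0.2, -0.1, 0.3]
finger_gap: 0.65
gripper_force: 0.0
```

```bash
python3 - <<'E'
from h import *
print(pose().round(4),status.get_obs()["contact_force"])
c=shot("wrist")
for s,ce in blobs(mask(c,*BLUE),80): print("cap",s,ce,plane(c,[ce],.101)[0].round(4))
for s,ce in blobs(mask(c,*AMBER),80): print("amber",s,ce,plane(c,[ce],.05)[0].round(4))
for s,ce in blobs(mask(c,*WHITE),250): print("white",s,plane(c,[(s[0]+s[2]/2-.5,s[1]+s[3]/2-.5)],.054)[0].round(4))
t,sd=shot("top"),shot("side"); d=pickle.load(open("d0.pkl","rb"))
for n,a,k in(("top",t,"top"),("side",sd,"side")):
    for col,r in(("blue",BLUE),("brass",BRASS)):
        print(n,col,[(b[1],b[0][4]) for b in blobs(mask(a,*r),25) if b[0][4]<600])
B=lambda c,r,x,y:min((b[1] for b in blobs(mask(c,*r),20)),key=lambda p:abs(p[0]-x)+abs(p[1]-y))
E
```

```text
[0.4793 0.3134 0.2183 1.5278] [-0.2155119  -0.13477751  0.3290504 ]
cap [247, 174, 20, 23, 358] [256.4, 185.0] [0.4797 0.3148 0.101 ]
amber [503, 102, 9, 50, 321] [507.8, 127.3] [0.7662 0.3575 0.05  ]
amber [239, 158, 35, 32, 621] [256.3, 170.7] [0.4799 0.318  0.05  ]
white [315, 145, 54, 55, 1787] [0.5732 0.3136 0.054 ]
top blue [([303.8, 164.9], 541), ([391.6, 191.3], 406), ([119.2, 195.8], 73)]
top brass [([335.0, 27.1], 99), ([365.4, 26.1], 98), ([304.8, 29.1], 95), ([108.2, 49.2], 455), ([2.0, 80.4], 67), ([122.0, 77.0], 27), ([370.6, 158.7], 247), ([220.8, 176.2], 439), ([381.5, 198.9], 34), ([126.7, 200.8], 112), ([17.2, 273.6], 66)]
side blue [([346.6, 80.2], 273), ([294.5, 187.7], 358), ([293.7, 254.9], 378)]
side brass [([272.2, 166.6], 418), ([326.9, 251.5], 347)]
```

```bash
python3 -c "
from h import *
print(ctrl.sign_off())"
```

```text
the job is handed in; nothing more can be done
None
```

Both kits are made up and the job is handed in: all five things measured inside their own lane or bay (the scoop was checked by eye), and the larger jar and larger weight had not moved; no verdict came back.

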